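Snap the test gauge into the coolant coupler

TASK

Connect the pressure test gauge to the welding machine's coolant inlet: first draw the coupler's blue sleeve back until its catch holds it and let go of it, then take the gauge from its cradle and push its brass plug gently into the coupler's mouth until the sleeve springs fully forward and locks it. Do not ram the plug, let go of the gauge and leave it hanging in the coupler, and leave the other things on the bench where they are.

Things in the scene. Friction and masses are not known exactly. Their poses are not given: they have to be found in the camera images.
- coupler: Coolant inlet: aluminium block bolted to the bench, with a level brass quick coupler standing out of its front. Origin on the bench under the coupler, 14 mm behind its nominal mouth; x = direction in which the plug goes in (mouth to block), y across, z up. Coupler axis along x at z = 110 mm. Block x = 78 to 154 mm, 80 mm wide, 134 mm high; foot plate x = 66 to 166 mm, 120 mm wide.
- mouth (a point): Nominal centre of the coupler's round mouth (coupler frame x = -14 mm, z = 110 mm). NOT exact: the whole coupler (tube, sleeve, catch, seat) is screwed in differently each time and really stands up to 8 mm farther out (-x) or in (+x) than this; that is not measured, so feel for it. All coupler x values are nominal. Brass tube 30 mm outer, 20 mm inner diameter, from the mouth to the block.
- sleeve_mid (a point): Nominal middle of the blue spring sleeve when forward, on the axis, x = 22 mm (fixed point: does not move with the sleeve; off by the same unmeasured 8 mm). Blue sleeve 38 mm diameter, x = 0 to 44 mm, then a 44 mm steel flange x = 44 to 49 mm. Free space beneath it down to the bench and 60 mm and more on both sides.
- catch_tip (a point): Tip of the orange catch, a small rocker under the tube (x = 49 to 86 mm, 12 mm wide, lowest point 32 mm under the axis) that holds the drawn-back sleeve by its flange. Above the coupler everything is free except the block. With the sleeve forward two jaws close the bore 24 mm behind the mouth; with the sleeve held back they are open.
- seat (a point): Nominal face of the spring seat in the bore, 36 mm behind the mouth. The nose pushes it in: 2 N at first, about 12 N when, at 7 to 9 mm of travel, the catch trips, the sleeve springs forward and its jaws lock the plug's groove; hard stop at 10 mm. Locked, the nose rests 42 to 46 mm behind the true mouth. Let go earlier, the plug is pushed back. Pushing with over 25 N spoils the seal.
- sleeve (a joint): Sleeve position along the axis, m: 0 = fully forward (at rest), positive = drawn back towards the block. The spring takes 3.5 N at 0 and 9.5 N at 0.017, the hard stop. Drawn back past 0.014 (best 0.015 or more) the catch snaps up in front of the flange and holds the sleeve at about 0.012 to 0.013 until a plug trips it.
- gauge: Test gauge, about 0.2 kg: steel square bar 64 x 24 x 24 mm to grip, brass plug nipple at one end, dark round dial case at the other. Origin at the bar's centre, on the axis; x along the axis to the nose, z up. Bar x = -32 to 32 mm; nipple 18.4 mm diameter to x = 80 mm (groove x = 57 to 67 mm); dial case 50 mm diameter, x = -40 to -64 mm. Starts level in the cradle, axis 50 mm above the bench.
- gauge_nose (a point): Centre of the front face of the gauge's nipple, 80 mm along x from the gauge's origin. The last 5 mm taper from 18.4 to 12 mm diameter.
- cradle: Fixed cradle of the gauge: black base 110 x 70 x 10 mm, two yellow saddles (8 mm thick, at x = -28 and 28 mm, 44 mm wide, 46 mm high) that carry the ends of the square bar; the 48 mm between them are free for fingers on both sides of the bar. Origin on the bench under the middle, x along the gauge.
- pedal: Bystander: black foot pedal 110 x 150 x 32 mm, loose; origin at the centre of its underside.
- carton: Bystander: brown carton 90 x 140 x 60 mm, loose; origin at the centre of its underside.
- cap_a: Bystander: round black lens cap, 48 mm diameter, 20 mm high, loose; origin at the centre of its underside.
- cap_b: Bystander: a second cap like it.
There are look-alikes about, which are no part of the job. What is shaped like the gauge but green is not meant. Several things have the shape of the coupler; the one meant has the colours described above.

How it is judged:
By the outcome, as a careful person would: the job done as asked, in the order asked, and still so for the second after the job is handed in, with the robot touching nothing.
It also fails if it takes over 64 s, if anything falls off the work surface, if the arm or the gripper's body presses on something with over 40 N, if the wrist force passes 120 N, or if a joint passes its speed limit or range.

ROBOT

A 7-joint arm with a two-finger parallel gripper is mounted at the origin on the work surface. World frame = base frame: x ahead of the robot, y to its left, z up, the work surface at z = 0. Lengths are in mm, angles in rad, forces in N, time in s.
With the tool pointing down it reaches from about 425 to 950 mm from the base axis. Payload 4.7 kg.
Tool frame: the origin (TCP) lies at the very end of the fingers, on their centre line; the grasp point (between the pads) lies 19 mm behind it; z points along the fingers, y is the line along which they close (so a half turn about z gives the same grasp; the last joint's range is limited). The gripper opens to 85 mm and grips with 20 to 120 N. Pads are 22 mm wide; open, the fingers measure 114 mm over their backs; the gripper's body (76 mm by 85 mm) begins 54 mm behind the grasp point. The pads swing forward as they close: fully open they stand 13 mm farther back than shut.
Start: joints at [-1.311, 0.469, -0.049, 1.532, 0.024, 1.141, -0.082], TCP at [192.199, 647.079, 192.535] pointing down, gripper open.
Joint ranges: [-2.59, 2.59], [-0.33, 1.99], [-1.39, 1.29], [0.1, 2.45], [-1.04, 4.18], [0.21, 1.99], [-2.66, 2.66]. Speed limits (rad/s): [2.57, 2.57, 3.14, 3.14, 3.14, 3.14, 3.14].

INTERFACE

Orientations are given as a unit quaternion [x, y, z, w].
In Python, from plant import sense, snapshot, close_job gives the robot as it stands.
- The arm moves only by the tool drive_tool, never from a script. Its argument "series" is a list of rows, each an object of numbers: "grip": the opening, from -1 (shut) to 1 (fully open); "tx", "ty", "tz": the shift along the tool's x, y, z in cm; "twist": the turn about the tool's z in degrees. In form: [{"grip": .., "tx": .., "ty": .., "tz": .., "twist": ..}, ...]. A call has exactly 5 rows; each row shifts and turns the commanded pose from where the row before left it, along the tool's axes as they then stand; what a row does not reach is not made up. A row lasts 1/10 s, in which the tool goes at most 50 mm and 8.59 degrees, less where a joint would pass 70% of its speed; a pose out of reach is approached as far as the arm can. A call with a gripper value outside its range is refused whole. The fingers move at their own pace and stop on an object; the grip force is fixed at half the most. Time passes only in rows, so rows that do not move let the fingers close, or fill a call up. It gives the time, the measured TCP pose, the force, the opening and the grip force at its end, in the units of the state.
- sense(): the state, without advancing time (a new reading comes with each control period).
- snapshot(name): name is "side" or "top" or "wrist"; returns a dict with "image" (400x640x3 uint8, red, green, blue), "camera_matrix" (3x3 intrinsics, pixels), "R" (3x3) and "t" (3): a world point X has camera coordinates R X + t; the wrist camera has in their place "T_tool_cam" (4x4, takes a point from camera to tool coordinates, whose origin is the TCP and whose axes are the flange's). Camera axes: x right, y down, z forward; pixel columns grow to the right and rows downward; lengths in mm; the calibration is good to about 2 mm. A picture is of the moment at which its call begins: read the wrist's pose just before it. There is no depth.
- close_job(): hands the job in; it is judged then, once.
The state is a dict: "time_s": time; "joint_positions": joint angles; "joint_velocities": joint speeds; "tau": joint torques, N m; "tool_pos": TCP position; "tcp_rot": TCP orientation; "wrist_force": force on the tool from outside, world axes, zero at the start; "ft_torque": the same for the moment, N m; "gripper_width": opening from 0.0 (shut) to 1.0 (fully open); "grasp_force": force on a finger pad.
Only numpy, scipy, OpenCV 4.12 (cv2) and the standard library are available. Lean on these libraries where they do the work, as an engineer would, in place of code of your own. Each camera call takes 0.05 s, during which the arm holds its last target. There are 200 camera calls.

## Working session

There is one attempt and no reset: what is moved stays moved. The work goes in short steps, Python scripts to look and compute and a tool call to move; the robot and the scene stay as the last step left them, time stands still between calls to the robot, and variables do not carry over. Pictures are saved under pics/ and viewed, at most 10 in all, crops included, and the job is handed in when it is done.

Besides the shell and the picture viewer there is one more tool, called as name(argument=value, ...), one argument or row to a line, values as JSON. drive_tool: Moves the arm, as the interface text tells. Its arguments: {"type":"object","properties":{"series":{"type":"array"}},"required":["series"]}

```bash
mkdir -p pics
cat > h.py <<'E'
import numpy as np, cv2
from plant import sense, snapshot, close_job
from scipy.spatial.transform import Rotation as Ro
def cam(s, st=None):
    K=np.array(s["camera_matrix"])
    if "T_tool_cam" in s:
        T=np.array(s["T_tool_cam"]); Rt=Ro.from_quat(st["tcp_rot"]).as_matrix()
        Rwc=Rt@T[:3,:3]; c=Rt@T[:3,3]+np.array(st["tool_pos"])
        return K,Rwc,c
    R=np.array(s["R"]); t=np.array(s["t"]); return K,R.T,-R.T@t
def ray(C,px):
    K,R,c=C; d=R@np.linalg.inv(K)@np.array([px[0],px[1],1.]); return c,d/np.linalg.norm(d)
def onz(C,px,z):
    c,d=ray(C,px); return c+d*(z-c[2])/d[2]
def tri(a,b):
    A=np.zeros((3,3));v=np.zeros(3)
    for c,d in (a,b):
        P=np.eye(3)-np.outer(d,d);A+=P;v+=P@c
    X=np.linalg.solve(A,v)
    return X,[np.linalg.norm((np.eye(3)-np.outer(d,d))@(X-c)) for c,d in (a,b)]
def proj(C,X):
    K,R,c=C; p=K@(R.T@(np.array(X)-c)); return p[:2]/p[2]
def save(n,im): cv2.imwrite(f"pics/{n}.png",cv2.cvtColor(im,cv2.COLOR_RGB2BGR))
E
python3 - <<'E'
from h import *
st=sense(); print({k:np.round(v,3) for k,v in st.items()})
import pickle
D={}
for n in("side","top","wrist"):
    s=snapshot(n); D[n]=s; C=cam(s,st); print(n,C[2].round(1),C[1][:,2].round(3),s["camera_matrix"][0][0]); save(n+"0",s["image"])
D["st"]=st; pickle.dump(D,open("d0.pkl","wb"))
E
```

```text
{'time_s': np.float64(0.0), 'joint_positions': array([-1.311,  0.469, -0.049,  1.534,  0.024,  1.141, -0.082]), 'joint_velocities': array([ 0.   ,  0.001,  0.   , -0.   , -0.001,  0.001, -0.   ]), 'tau': array([ 1.0000e-03, -5.1033e+01, -4.7000e-02, -2.3771e+01,  1.1000e-02,
        8.0000e-03,  0.0000e+00]), 'tool_pos': array([192.054, 646.404, 191.447]), 'tcp_rot': array([ 0.144,  0.99 , -0.001, -0.   ]), 'wrist_force': array([ 0.587, -0.186,  0.094]), 'ft_torque': array([-0.026,  0.028,  0.032]), 'grasp_force': np.float64(0.0), 'gripper_width': np.float64(1.004)}
side [ 249.5 -425.2  556.9] [ 0.363  0.748 -0.555] 366.42472796067426
top [ 417.8  168.5 1075.2] [ 0.116  0.016 -0.993] 427.90908317529096
wrist [111.3 671.9 372.4] [ 0.314 -0.095 -0.945] 323.4974777574649
```

View pics/top0.png

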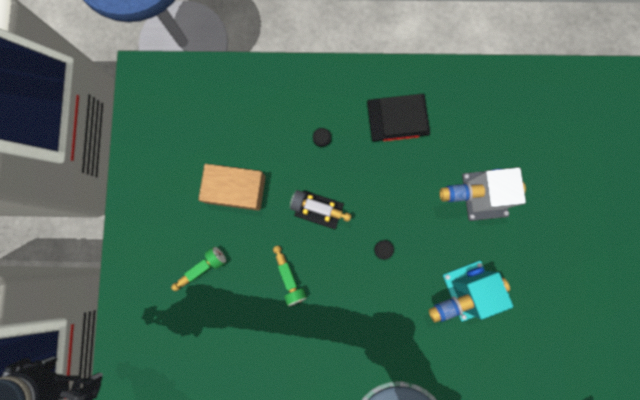

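View pics/side0.png

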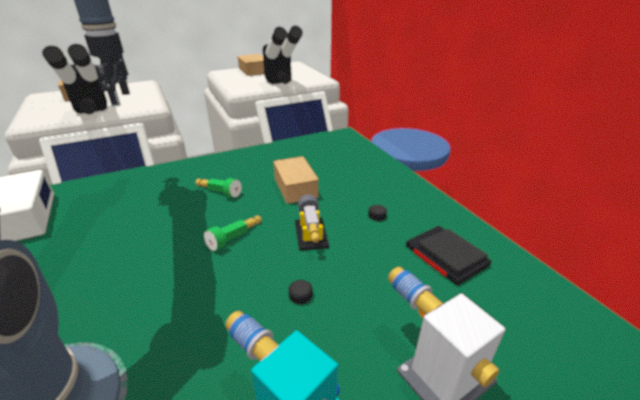

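The top view shows two coupler-shaped things: a white/aluminium block at (505,187) with blue sleeve at (460,193), and a cyan block at (490,297). Bare aluminium fits the description. There are three gauge-shaped things: a steel bar with a dark dial in a yellow/black cradle at (320,208), and green ones at (200,268) and (288,275). The cradled one is meant. I'll confirm this in a crop and measure.

Run:
```python
from h import *; import pickle
D=pickle.load(open("d0.pkl","rb")); 
a=cv2.resize(D["top"]["image"][165:230,280:540],None,fx=3,fy=3,interpolation=cv2.INTER_CUBIC)
b=D["side"]["image"]
g=cv2.resize(b[185:255,280:345],None,fx=5,fy=5,interpolation=cv2.INTER_CUBIC)
c=cv2.resize(b[255:400,380:515],None,fx=2.4,fy=2.4,interpolation=cv2.INTER_CUBIC)
W=np.zeros((560,800,3),np.uint8); W[:a.shape[0],:a.shape[1]]=a
W[200:200+g.shape[0],:g.shape[1]]=g; W[200:200+c.shape[0],360:360+c.shape[1]]=c[:360]
save("crop1",W)
def blobs(n,roi,lo,hi):
    im=D[n]["image"]; h=cv2.cvtColor(im,cv2.COLOR_RGB2HSV); m=cv2.inRange(h,lo,hi)
    x0,y0,x1,y1=roi; z=np.zeros_like(m); z[y0:y1,x0:x1]=m[y0:y1,x0:x1]
    N,L,S,Cn=cv2.connectedComponentsWithStats(z)
    for i in range(1,N):
        if S[i,4]>8:
            p=np.argwhere(L==i)[:,::-1]; r=cv2.minAreaRect(p.astype(np.float32))
            print("  ",S[i],Cn[i].round(1),"rect",np.round(r[0],1),np.round(r[1],1),round(r[2]))
roiT={"coup":(430,160,540,225),"gauge":(280,180,360,235)}; roiS={"coup":(380,260,515,400),"gauge":(285,185,345,255)}
for n,R in(("top",roiT),("side",roiS)):
    for k in R:
        for nm,lo,hi in(("blue",(100,70,60),(125,255,255)),("brass",(10,90,60),(24,255,255)),("yellow",(24,150,100),(34,255,255)),("white",(0,0,140),(180,60,255)),("dark",(0,0,0),(180,255,45)),("orange",(3,180,120),(12,255,255))):
            print(n,k,nm); blobs(n,R[k],lo,hi)
```

```text
top coup blue
   [448 184  22  18 313] [459.  192.5] rect [458.7 192.4] [16.2 20.7] 86
top coup brass
   [472 185  13  13 146] [478.  190.6] rect [478. 191.] [12. 12.] 90
   [440 188   9  13 102] [444.3 193.9] rect [444. 194.] [12.  8.] 90
top coup yellow
top coup white
   [ 485  167   41   41 1378] [504.8 187.2] rect [503.6 187.2] [37.9 40.5] 84
   [465 174   4   5  16] [466.5 176. ] rect [466.5 176. ] [4. 3.] 90
   [468 184   5  16  38] [470.2 191.4] rect [470.  191.5] [15.1  3.1] 85
   [504 211   5   4  16] [506.  212.5] rect [506.  212.5] [3. 4.] 90
   [470 215   5   4  17] [471.9 216.4] rect [472.  216.5] [3. 4.] 90
top coup dark
top coup orange
top gauge blue
top gauge brass
   [307 194   7   5  26] [310.  196.3] rect [310. 196.] [4. 6.] 90
   [302 199   4   8  19] [303.3 202.4] rect [303.2 202.6] [2.5 7.3] 18
   [324 201  27  22 208] [336.4 213.4] rect [334.6 215.6] [25.8 20.5] 39
   [302 209   7   6  33] [304.8 211.6] rect [305.  211.5] [5. 6.] 90
top gauge yellow
   [309 195   4   3   9] [310.4 196.3] rect [310.5 196. ] [2. 3.] 90
   [329 202   6   4  10] [331.4 203.6] rect 
[... 1362 characters left out ...]
e coup dark
   [434 260  56  25 454] [462.6 270.5] rect [461.5 272. ] [24. 55.] 90
side coup orange
side gauge blue
side gauge brass
   [285 185  33  18 429] [298.7 191.6] rect [301.  193.5] [17. 32.] 90
   [299 214  25  29 301] [312.5 231.6] rect [311. 228.] [28. 24.] 90
side gauge yellow
   [317 210   2   6   9] [317.6 212.3] rect [317.5 212.5] [5. 1.] 90
   [300 212  11  29 153] [304.3 228.2] rect [304.7 226. ] [29.1  8.1] 82
   [318 224   5  16  60] [320.1 230.8] rect [320.  231.5] [15.  4.] 90
side gauge white
   [304 205  15  21 212] [310.3 214.5] rect [310.4 214.4] [19.4 12.1] 76
side gauge dark
   [300 238  28  12 122] [315.8 245.3] rect [313.2 244.3] [ 9.3 27.2] 82
side gauge orange
```

View pics/crop1.png

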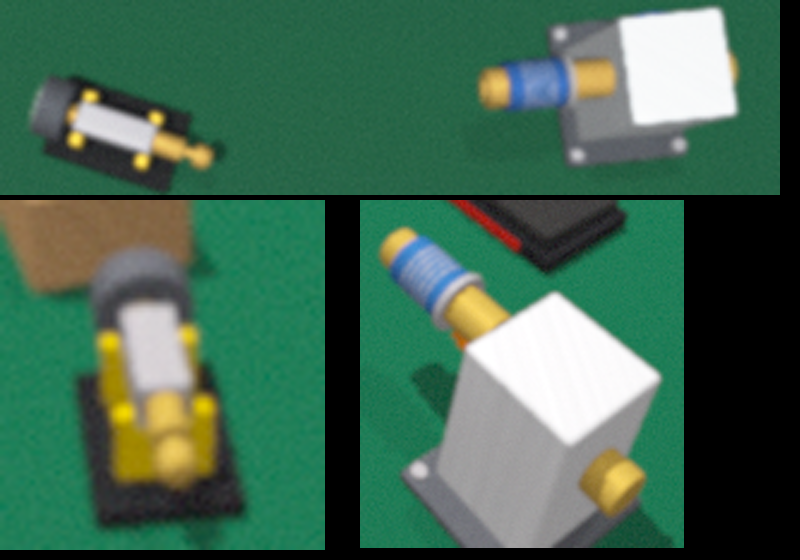

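The crop confirms it. The aluminium block at top (505,187) has brass, a blue sleeve, a steel flange and an orange catch at side (about 412,305). The cyan block is a look-alike. The steel-bar gauge sits in the yellow/black cradle at top (318,207). Next I'll triangulate.

Run:
```python
from h import *; import pickle
D=pickle.load(open("d0.pkl","rb")); T=cam(D["top"]); S=cam(D["side"])
for n,a,b in(("sleeve",(459,192.5),(406.7,284.5)),("mouthbrass",(444.3,193.9),(394.3,273.1)),("flange",(470.2,191.4),(419.1,292)),("bar",(317.9,207),(310.3,214.5))):
    X,e=tri(ray(T,a),ray(S,b)); print(n,X.round(1),np.round(e,1))
# block top quad
im=D["top"]["image"]; h=cv2.cvtColor(im,cv2.COLOR_RGB2HSV); m=cv2.inRange(h,(0,0,140),(180,60,255))
q=lambda r:np.array([m[y,x]>0 for y,x in r])
for k,roi,z in(("block",(484,160,530,215),134),("bar",(300,195,335,222),62)):
    p=np.argwhere(m>0)[:,::-1]; p=p[(p[:,0]>=roi[0])&(p[:,0]<roi[2])&(p[:,1]>=roi[1])&(p[:,1]<roi[3])].astype(np.float32)
    r=cv2.boxPoints(cv2.minAreaRect(p)); W=np.array([onz(T,v,z) for v in r]); print(k,W[:,:2].round(1).tolist(),W.mean(0).round(1))
    print(np.degrees(np.arctan2(*(W[1]-W[0])[1::-1])),np.linalg.norm(W[1]-W[0]),np.linalg.norm(W[2]-W[1]))
a=onz(T,(444.3,193.9),120);b=onz(T,(478,190.6),120);print("axis tube",np.degrees(np.arctan2(b[1]-a[1],b[0]-a[0])))
for n,p,z in(("capa",(322,137),20),("capb",(384,249),20),("carton",(232,187),60),("pedal",(398,118),32)): print(n,onz(T,p,z).round(0))
for n in("nose",):print(n,onz(T,(347,217),55).round(1), "dial",onz(T,(297,200),70).round(1))
st=D["st"]; M=Ro.from_quat(st["tcp_rot"]).as_matrix(); print(M.round(3)); print(np.array(D["wrist"]["T_tool_cam"]).round(3))
```

```text
sleeve [ 559.3 -115.4  118.7] [2.6 2.6]
mouthbrass [556.8 -83.7 116.4] [1.5 1.5]
flange [ 562.5 -139.5  123.6] [1.4 1.4]
bar [530.8 201.7  58.3] [0.4 0.4]
block [[609.8, -162.6], [620.3, -252.9], [518.2, -259.2], [507.8, -170.1]] [ 564.  -211.2  134. ]
-83.3440831929218 90.84673270319337 102.29960775121374
bar [[528.2, 236.0], [552.2, 228.7], [532.5, 166.7], [508.7, 174.2]] [530.4 201.4  62. ]
-17.04576771010911 25.024354868864403 65.02389899917527
axis tube -83.45624210153954
capa [713. 196.  20.]
capb [434.  39.  20.]
carton [575. 410.  60.]
pedal [761.   6.  32.]
nose [507.8 131.9  55. ] dial [545.  251.3  70. ]
[[-0.959  0.285 -0.001]
 [ 0.285  0.959 -0.002]
 [-0.    -0.002 -1.   ]]
[[-1.0000e-03 -9.4500e-01 -3.2800e-01  8.4678e+01]
 [ 1.0000e+00 -1.0000e-03  0.0000e+00  1.0940e+00]
 [-0.0000e+00 -3.2800e-01  9.4500e-01 -1.8100e+02]
 [ 0.0000e+00  0.0000e+00  0.0000e+00  1.0000e+00]]
```

```bash
cat >> h.py <<'E'
def plan(tx,ty,tz,ang,step=42):
    st=sense(); M=Ro.from_quat(st["tcp_rot"]).as_matrix(); p=np.array(st["tool_pos"])
    a=np.degrees(np.arctan2(M[1,0],M[0,0])); d=np.array([tx,ty,tz])-p
    tw=(a-ang+180)%360-180; n=int(max(np.ceil(np.linalg.norm(d)/step),np.ceil(abs(tw)/8.2)))
    print("at",p.round(1),"ang",round(a,2),"tilt",M[:,2].round(4),"n",n,"F",np.round(st["wrist_force"],1),"t",round(float(st["time_s"]),2))
    for i in range(n):
        b=np.radians(a-tw*i/n); c,s=np.cos(b),np.sin(b); v=d/n/10
        print(i,"tx %.2f ty %.2f tz %.2f twist %.2f"%(c*v[0]+s*v[1],s*v[0]-c*v[1],-v[2],tw/n))
E
python3 -c "
from h import *
plan(463,-100,215,96.6)"
```

```text
at [192.1 646.6 191.7] ang 163.46 tilt [-4.0e-04 -1.4e-03 -1.0e+00] n 19 F [ 0.1 -0.4 -0.4] t 0.15
0 tx -2.49 ty -3.36 tz -0.12 twist 3.52
1 tx -2.69 ty -3.20 tz -0.12 twist 3.52
2 tx -2.88 ty -3.03 tz -0.12 twist 3.52
3 tx -3.06 ty -2.85 tz -0.12 twist 3.52
4 tx -3.23 ty -2.66 tz -0.12 twist 3.52
5 tx -3.39 ty -2.45 tz -0.12 twist 3.52
6 tx -3.53 ty -2.24 tz -0.12 twist 3.52
7 tx -3.66 ty -2.02 tz -0.12 twist 3.52
8 tx -3.78 ty -1.79 tz -0.12 twist 3.52
9 tx -3.88 ty -1.56 tz -0.12 twist 3.52
10 tx -3.97 ty -1.31 tz -0.12 twist 3.52
11 tx -4.04 ty -1.07 tz -0.12 twist 3.52
12 tx -4.10 ty -0.82 tz -0.12 twist 3.52
13 tx -4.14 ty -0.56 tz -0.12 twist 3.52
14 tx -4.17 ty -0.31 tz -0.12 twist 3.52
15 tx -4.18 ty -0.05 tz -0.12 twist 3.52
16 tx -4.18 ty 0.20 tz -0.12 twist 3.52
17 tx -4.15 ty 0.46 tz -0.12 twist 3.52
18 tx -4.12 ty 0.71 tz -0.12 twist 3.52
```

```bash
python3 -c "
from h import *
plan(640,-95,215,96.6,46)"
```

```text
at [192.1 646.6 191.7] ang 163.46 tilt [-4.0e-04 -1.4e-03 -1.0e+00] n 19 F [ 0.1 -0.4 -0.4] t 0.15
0 tx -3.37 ty -3.07 tz -0.12 twist 3.52
1 tx -3.55 ty -2.86 tz -0.12 twist 3.52
2 tx -3.72 ty -2.63 tz -0.12 twist 3.52
3 tx -3.88 ty -2.40 tz -0.12 twist 3.52
4 tx -4.02 ty -2.16 tz -0.12 twist 3.52
5 tx -4.14 ty -1.91 tz -0.12 twist 3.52
6 tx -4.25 ty -1.65 tz -0.12 twist 3.52
7 tx -4.34 ty -1.39 tz -0.12 twist 3.52
8 tx -4.42 ty -1.12 tz -0.12 twist 3.52
9 tx -4.48 ty -0.84 tz -0.12 twist 3.52
10 tx -4.52 ty -0.57 tz -0.12 twist 3.52
11 tx -4.55 ty -0.29 tz -0.12 twist 3.52
12 tx -4.56 ty -0.01 tz -0.12 twist 3.52
13 tx -4.55 ty 0.27 tz -0.12 twist 3.52
14 tx -4.53 ty 0.55 tz -0.12 twist 3.52
15 tx -4.48 ty 0.83 tz -0.12 twist 3.52
16 tx -4.42 ty 1.10 tz -0.12 twist 3.52
17 tx -4.35 ty 1.37 tz -0.12 twist 3.52
18 tx -4.26 ty 1.64 tz -0.12 twist 3.52
```

drive_tool(
  series=[
    {"grip":1,"tx":-3.4,"ty":-3.1,"tz":-0.5,"twist":3.5},
    {"grip":1,"tx":-3.55,"ty":-2.85,"tz":-0.5,"twist":3.5},
    {"grip":1,"tx":-3.7,"ty":-2.6,"tz":-0.5,"twist":3.5},
    {"grip":1,"tx":-3.9,"ty":-2.4,"tz":-0.5,"twist":3.5},
    {"grip":1,"tx":-4.0,"ty":-2.15,"tz":-0.2,"twist":3.5},
  ],
)

```text
time_s: 0.65
tool_pos: [311.3, 450.5, 214.8]
tcp_rot: [0.294, 0.956, 0.0, 0.0]
wrist_force: [0.4, 0.5, -0.1]
gripper_width: 1.001
grasp_force: 0.0
```

drive_tool(
  series=[
    {"grip":1,"tx":-4.15,"ty":-1.9,"tz":0,"twist":3.5},
    {"grip":1,"tx":-4.25,"ty":-1.65,"tz":0,"twist":3.5},
    {"grip":1,"tx":-4.35,"ty":-1.4,"tz":0,"twist":3.5},
    {"grip":1,"tx":-4.4,"ty":-1.1,"tz":0,"twist":3.5},
    {"grip":1,"tx":-4.5,"ty":-0.85,"tz":0,"twist":3.5},
  ],
)

```text
time_s: 1.15
tool_pos: [429.3, 255.4, 214.5]
tcp_rot: [0.436, 0.9, 0.0, -0.0]
wrist_force: [0.2, -0.1, 0.3]
gripper_width: 0.998
grasp_force: 0.0
```

drive_tool(
  series=[
    {"grip":1,"tx":-4.5,"ty":-0.55,"tz":0,"twist":3.5},
    {"grip":1,"tx":-4.55,"ty":-0.3,"tz":0,"twist":3.5},
    {"grip":1,"tx":-4.55,"ty":0,"tz":0,"twist":3.5},
    {"grip":1,"tx":-4.55,"ty":0.3,"tz":0,"twist":3.5},
    {"grip":1,"tx":-4.5,"ty":0.55,"tz":0,"twist":3.5},
  ],
)

```text
time_s: 1.65
tool_pos: [548.0, 61.6, 214.5]
tcp_rot: [0.568, 0.823, 0.0, -0.0]
wrist_force: [0.4, 0.2, 0.6]
gripper_width: 1.001
grasp_force: 0.0
```

drive_tool(
  series=[
    {"grip":1,"tx":-4.5,"ty":0.85,"tz":0,"twist":3.5},
    {"grip":1,"tx":-4.4,"ty":1.1,"tz":0,"twist":3.5},
    {"grip":1,"tx":-4.35,"ty":1.4,"tz":0,"twist":3.5},
    {"grip":1,"tx":-4.25,"ty":1.65,"tz":0,"twist":3.5},
    {"grip":1,"tx":0,"ty":0,"tz":0,"twist":0},
  ],
)

```text
time_s: 2.15
tool_pos: [644.2, -100.0, 214.0]
tcp_rot: [0.667, 0.745, -0.002, 0.002]
wrist_force: [-0.3, -0.6, -0.5]
gripper_width: 0.998
grasp_force: 0.0
```

Run:
```python
from h import *; import pickle
st=sense(); s=snapshot("wrist"); pickle.dump((st,s),open("w1.pkl","wb")); save("w1",s["image"]); print(st["tool_pos"],st["tcp_rot"],st["time_s"])
```

```text
[ 644.20055869 -100.03218801  214.00680578] [ 0.66668518  0.74533402 -0.00197853  0.00203712] 2.15
```

drive_tool(
  series=[
    {"grip":1,"tx":0,"ty":-3.6,"tz":0,"twist":0},
    {"grip":1,"tx":0,"ty":-4.8,"tz":0,"twist":0},
    {"grip":1,"tx":0,"ty":-4.8,"tz":0,"twist":0},
    {"grip":1,"tx":0,"ty":-3.6,"tz":0,"twist":0},
    {"grip":1,"tx":0,"ty":0,"tz":0,"twist":0},
  ],
)

```text
time_s: 2.7
tool_pos: [471.2, -111.7, 214.1]
tcp_rot: [0.663, 0.749, 0.001, -0.002]
wrist_force: [2.2, -0.1, 1.0]
gripper_width: 0.993
grasp_force: 0.0
```

Run:
```python
from h import *; import pickle
st=sense(); s=snapshot("wrist"); pickle.dump((st,s),open("w2.pkl","wb")); print(st["tool_pos"],st["tcp_rot"])
a=pickle.load(open("w1.pkl","rb"))[1]["image"]; b=s["image"]
v=np.hstack([a,b]); save("w12",cv2.resize(v,(800,250),interpolation=cv2.INTER_AREA))
def blobs(im,lo,hi):
    h=cv2.cvtColor(im,cv2.COLOR_RGB2HSV); m=cv2.inRange(h,lo,hi)
    N,L,S,Cn=cv2.connectedComponentsWithStats(m)
    for i in range(1,N):
        if S[i,4]>60:
            p=np.argwhere(L==i)[:,::-1]; r=cv2.boxPoints(cv2.minAreaRect(p.astype(np.float32)))
            print("  ",S[i],Cn[i].round(1),r.round(0).tolist())
for im in(a,b):
    for nm,lo,hi in(("blue",(100,70,60),(125,255,255)),("brass",(10,90,60),(24,255,255)),("white",(0,0,150),(180,50,255)),("orange",(3,180,120),(12,255,255))): print(nm); blobs(im,lo,hi)
```

```text
[ 471.16810686 -111.72734584  214.10418762] [ 6.63035700e-01  7.48584144e-01  5.04355329e-04 -2.27705289e-03]
blue
   [ 204  166   47   56 1802] [227.5 195.4] [[204.0, 169.0], [246.0, 165.0], [251.0, 219.0], [209.0, 223.0]]
   [  64  189   38   35 1035] [ 82.6 205.9] [[60.0, 196.0], [92.0, 183.0], [105.0, 216.0], [73.0, 229.0]]
   [282 250  13  35 406] [287.9 266.7] [[282.0, 250.0], [294.0, 250.0], [294.0, 284.0], [282.0, 284.0]]
brass
   [207 151  35  22 468] [225.5 160.7] [[207.0, 151.0], [241.0, 151.0], [241.0, 172.0], [207.0, 172.0]]
   [216 225  33  30 809] [232.4 239.6] [[215.0, 228.0], [247.0, 225.0], [250.0, 252.0], [219.0, 256.0]]
   [ 27 246  36  25 382] [ 47.  258.1] [[26.0, 263.0], [57.0, 245.0], [64.0, 257.0], [33.0, 274.0]]
white
   [  501     0   139   339 10149] [577.7 166.6] [[500.0, 335.0], [626.0, -5.0], [658.0, 7.0], [531.0, 347.0]]
   [288 208  11  11  92] [292.8 212.7] [[288.0, 208.0], [298.0, 208.0], [298.0, 218.0], [288.0, 218.0]]
   [268 214  17  22 231] [276.4 224.6] [[266.0, 232.0], [272.0, 211.0], [285.0, 215.0], [279.0, 236.0]]
   [207 219  41   9 215] [2
[... 1605 characters left out ...]
0, 174.0], [163.0, 159.0], [175.0, 191.0], [139.0, 206.0]]
   [394 234  33  30 786] [409.7 248.9] [[393.0, 261.0], [396.0, 234.0], [426.0, 237.0], [423.0, 265.0]]
white
   [115 160  41  15 221] [134.  167.4] [[115.0, 170.0], [155.0, 159.0], [156.0, 165.0], [116.0, 176.0]]
   [344 217  10   9  63] [348.7 220.7] [[343.0, 221.0], [349.0, 215.0], [355.0, 221.0], [349.0, 227.0]]
   [396 228  39  10 204] [415.2 232.9] [[396.0, 235.0], [396.0, 228.0], [434.0, 230.0], [434.0, 237.0]]
   [424 239  34  49 692] [439.1 265.1] [[414.0, 250.0], [428.0, 239.0], [462.0, 282.0], [448.0, 293.0]]
   [ 368  272   56   69 2929] [391.7 308.7] [[368.0, 272.0], [423.0, 272.0], [423.0, 340.0], [368.0, 340.0]]
orange
```

View pics/w12.png

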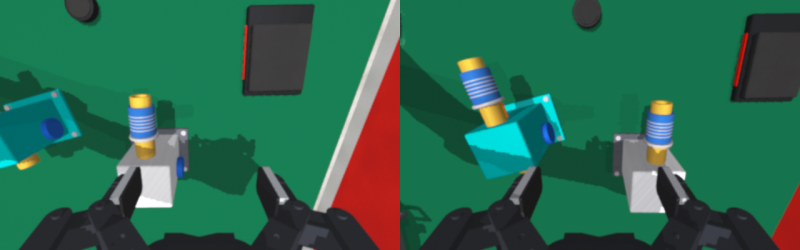

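The left crop (w1) shows the coupler mouth at full-resolution (225,153) and its sleeve at (227,195). In w2 the mouth is at (418,162) and the sleeve at (414,205). The cyan look-alike is at (120,100) in w2.

Run:
```python
from h import *; import pickle
(s1,w1),(s2,w2)=[pickle.load(open(f"w{i}.pkl","rb")) for i in(1,2)]
A=cam(w1,s1);B=cam(w2,s2)
P={}
for n,a,b in(("sleevec",(227.5,195.4),(414.5,205.3)),("front",(225,167),(417.5,177)),("back",(230,221),(411.5,230.5)),("flange",(226.4,223),(415.2,232.9)),("tube",(232.4,239.6),(409.7,248.9)),("mouthbrass",(225.5,160.7),(417.7,171.7))):
    X,e=tri(ray(A,a),ray(B,b)); P[n]=X; print(n,X.round(1),np.round(e,1))
d=P["tube"]-P["mouthbrass"]; print(np.degrees(np.arctan2(d[1],d[0])),"el",d[2]/np.linalg.norm(d))
# edges of sleeve: rays at the two side silhouettes -> axis plane per row
def edges(C,im,x0,x1,lo,hi):
    h=cv2.cvtColor(im,cv2.COLOR_RGB2HSV); m=cv2.inRange(h,lo,hi); out=[]
    for y in range(0,400):
        xs=np.flatnonzero(m[y,x0:x1])
        if len(xs)>15: out.append((y,xs[0]+x0,xs[-1]+x0))
    return np.array(out)
for C,im,r in((A,w1["image"],(200,255)),(B,w2["image"],(385,445))):
    e=edges(C,im,*r,(8,70,50),(125,255,255)); e=e[::6]; print([tuple(int(v) for v in q) for q in e])
T=cam(pickle.load(open("d0.pkl","rb"))["top"])
for k in("sleevec","flange"): print(k,proj(T,P[k]).round(1))
```

```text
sleevec [ 562.  -116.2  111.2] [0.1 0.1]
front [559.1 -89.6 110.5] [0.1 0.1]
back [ 564.8 -141.7  111. ] [0.1 0.1]
flange [ 564.4 -138.9  122.6] [0.2 0.2]
tube [ 567.3 -161.3  110.5] [0.2 0.2]
mouthbrass [558.9 -84.7 108.3] [0.4 0.4]
-83.71190925431377 el 0.028360676112331604
[(0, 200, 254), (6, 200, 254), (12, 200, 254), (18, 200, 254), (24, 200, 254), (30, 200, 254), (36, 200, 254), (42, 200, 254), (48, 200, 254), (54, 200, 254), (60, 200, 254), (66, 200, 254), (72, 200, 254), (78, 200, 254), (84, 200, 254), (90, 200, 254), (96, 200, 254), (102, 200, 254), (108, 200, 254), (114, 200, 254), (120, 200, 254), (126, 200, 254), (132, 200, 254), (138, 200, 254), (144, 200, 254), (150, 200, 254), (156, 200, 254), (162, 200, 254), (168, 200, 254), (174, 200, 254), (180, 200, 254), (186, 200, 254), (192, 200, 254), (198, 200, 254), (204, 200, 254), (210, 200, 250), (216, 200, 246), (226, 200, 247), (232, 200, 247), (238, 200, 248), (244, 200, 248), (250, 219, 245), (334, 215, 254), (340, 212, 254), (346, 209, 254), (352, 207, 254), (358, 211, 254), (364, 215, 254), (370, 219, 254), (376, 22
[... 234 characters left out ...]
78, 385, 444), (84, 385, 444), (90, 385, 444), (96, 385, 444), (102, 385, 444), (108, 385, 444), (114, 385, 444), (120, 385, 444), (126, 385, 444), (132, 385, 444), (138, 385, 444), (144, 385, 444), (150, 385, 444), (156, 385, 444), (162, 385, 444), (168, 385, 444), (174, 385, 444), (180, 385, 444), (186, 385, 444), (192, 385, 444), (198, 385, 444), (204, 385, 444), (210, 385, 444), (216, 392, 444), (222, 393, 444), (228, 400, 444), (237, 395, 444), (243, 395, 444), (249, 394, 444), (255, 394, 444), (261, 400, 422), (345, 385, 427), (351, 385, 429), (357, 385, 427), (363, 385, 422), (369, 385, 418), (375, 385, 414), (381, 385, 410), (387, 390, 405)]
sleevec [457.7 192.8]
flange [469.4 191.1]
```

```bash
python3 -c "
from h import *
plan(562.5,-121,214,96.3,46)"
```

```text
at [ 474.3 -111.1  214.7] ang 97.02 tilt [ 3.0e-04  2.8e-03 -1.0e+00] n 2 F [ 0.8  1.  -0.4] t 2.75
0 tx -1.03 ty 4.32 tz 0.03 twist 0.36
1 tx -1.00 ty 4.32 tz 0.03 twist 0.36
```

drive_tool(
  series=[
    {"grip":1,"tx":-1.0,"ty":4.3,"tz":0,"twist":0.7},
    {"grip":1,"tx":-1.0,"ty":4.3,"tz":0,"twist":0},
    {"grip":1,"tx":0,"ty":0,"tz":3.0,"twist":0},
    {"grip":1,"tx":0,"ty":0,"tz":3.0,"twist":0},
    {"grip":1,"tx":0,"ty":0,"tz":0,"twist":0},
  ],
)

```text
time_s: 3.25
tool_pos: [562.3, -119.9, 150.2]
tcp_rot: [0.666, 0.746, -0.002, -0.003]
wrist_force: [0.1, 0.7, -0.2]
gripper_width: 0.997
grasp_force: 0.0
```

```bash
python3 -c "
from h import *
plan(562.5,-121,89,96.3,46)"
```

```text
at [ 562.3 -119.9  150.2] ang 96.41 tilt [-0.0085  0.001  -1.    ] n 2 F [ 0.1  0.7 -0.2] t 3.25
0 tx -0.05 ty 0.01 tz 3.06 twist 0.05
1 tx -0.05 ty 0.01 tz 3.06 twist 0.05
```

drive_tool(
  series=[
    {"grip":1,"tx":-0.1,"ty":0,"tz":2.0,"twist":0},
    {"grip":1,"tx":0,"ty":0,"tz":2.0,"twist":0},
    {"grip":1,"tx":0,"ty":0,"tz":2.0,"twist":0},
    {"grip":0,"tx":0,"ty":0,"tz":0.2,"twist":0},
    {"grip":-0.3,"tx":0,"ty":0,"tz":0,"twist":0},
  ],
)

```text
time_s: 3.75
tool_pos: [565.2, -122.9, 93.3]
tcp_rot: [0.667, 0.745, 0.0, 0.0]
wrist_force: [0.4, 0.3, 0.6]
gripper_width: 0.694
grasp_force: 0.0
```

drive_tool(
  series=[
    {"grip":-1,"tx":0,"ty":0,"tz":0,"twist":0},
    {"grip":-1,"tx":0,"ty":0,"tz":0,"twist":0},
    {"grip":-1,"tx":0,"ty":0,"tz":0,"twist":0},
    {"grip":-1,"tx":0,"ty":0,"tz":0,"twist":0},
    {"grip":-1,"tx":0,"ty":0,"tz":0,"twist":0},
  ],
)

```text
time_s: 4.25
tool_pos: [564.4, -123.3, 92.7]
tcp_rot: [0.667, 0.745, 0.0, 0.0]
wrist_force: [-1.0, -0.6, -0.1]
gripper_width: 0.0
grasp_force: 0.0
```

The gripper reads fully shut with no grip force, so it missed. I'll look before moving.

Run:
```python
from h import *
st=sense(); print(st["gripper_width"],st["grasp_force"],st["tool_pos"])
a=snapshot("side")["image"][200:400,300:540]; b=snapshot("wrist")["image"]
W=np.zeros((560,800,3),np.uint8); W[:333,:400]=cv2.resize(a,(400,333),interpolation=cv2.INTER_CUBIC); W[:250,400:]=cv2.resize(b,(400,250)); c=snapshot("top")["image"][140:240,400:540]; W[333:533,400:680]=cv2.resize(c,(280,200),interpolation=cv2.INTER_CUBIC)
save("miss",W)
```

```text
0.00017031313261214133 0.0 [ 564.37461203 -123.31575504   92.69942948]
```

View pics/miss.png

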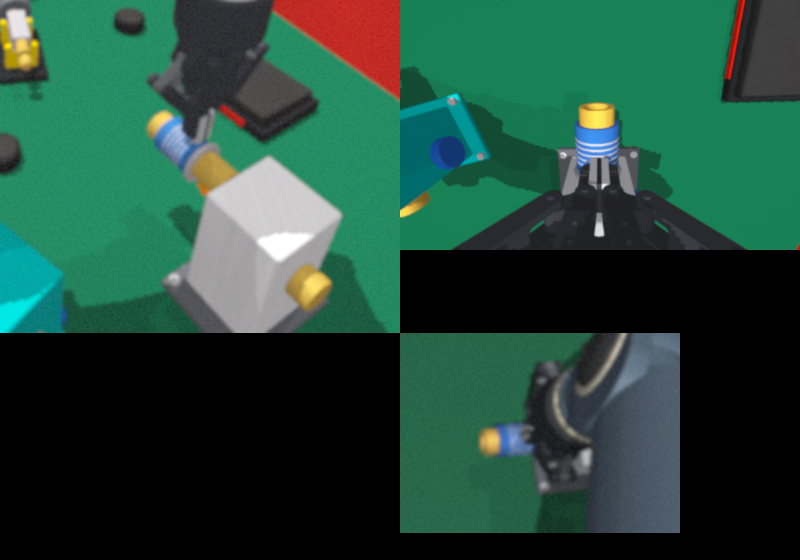

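The fingers shut above the sleeve. In the wrist view their tips are at about full-resolution (317,253), well short of where the TCP should project (row 234). So the real finger ends may lie some 40 mm behind the reported TCP. I'll verify that with the side camera.

Run:
```python
from h import *
st=sense(); w=snapshot("wrist"); st2=sense(); s=snapshot("side"); Cw=cam(w,st); Cs=cam(s)
M=Ro.from_quat(st["tcp_rot"]).as_matrix(); p=np.array(st["tool_pos"]); print(p.round(1),"side err vs sleeve",proj(Cs,[562,-116.2,111]).round(1))
for h in(0,15,30,45,60):
    q=[p+M@np.array([x,0,-h]) for x in(-11,11)]; print(h,"side",[proj(Cs,v).round(0).tolist() for v in q],"wrist",[proj(Cw,v).round(0).tolist() for v in q])
a=cv2.resize(s["image"][230:330,370:470],(500,500),interpolation=cv2.INTER_CUBIC); b=cv2.resize(w["image"][180:300,285:355],(292,500),interpolation=cv2.INTER_CUBIC)
save("tips",np.hstack([a,b]))
```

```text
[ 564.3 -123.3   92.5] side err vs sleeve [409.4 287.4]
0 side [[416.0, 302.0], [407.0, 293.0]] wrist [[318.0, 253.0], [318.0, 221.0]]
15 side [[418.0, 296.0], [408.0, 287.0]] wrist [[318.0, 265.0], [318.0, 231.0]]
30 side [[419.0, 289.0], [409.0, 281.0]] wrist [[318.0, 280.0], [318.0, 243.0]]
45 side [[421.0, 283.0], [411.0, 274.0]] wrist [[318.0, 297.0], [318.0, 257.0]]
60 side [[422.0, 276.0], [412.0, 267.0]] wrist [[318.0, 317.0], [318.0, 274.0]]
```

View pics/tips.png

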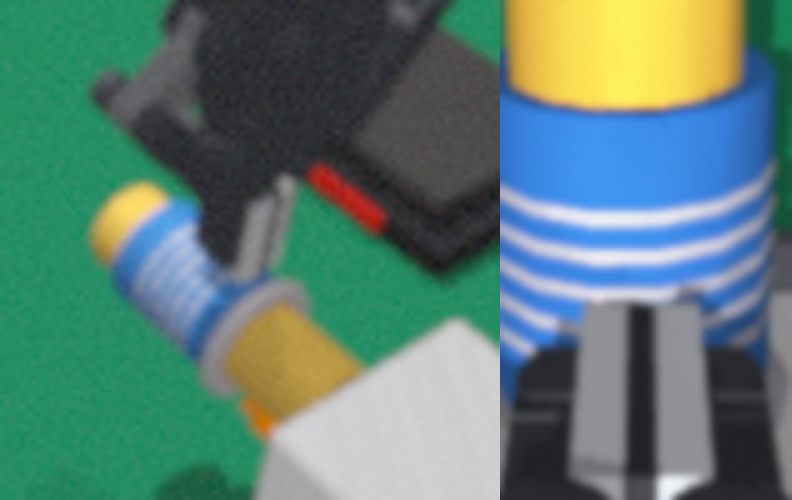

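The side view puts the finger ends at about (412–417, 283–286), and the wrist view puts them at row 253. Both match points about 40 mm behind the reported TCP, just above the sleeve top. I'll open, go about 42 mm lower and watch the force.

drive_tool(
  series=[
    {"grip":1,"tx":0,"ty":-0.15,"tz":-1.0,"twist":0},
    {"grip":1,"tx":0,"ty":0,"tz":0,"twist":0},
    {"grip":1,"tx":0,"ty":0,"tz":0,"twist":0},
    {"grip":1,"tx":0,"ty":0,"tz":0,"twist":0},
    {"grip":1,"tx":0,"ty":0,"tz":0,"twist":0},
  ],
)

```text
time_s: 5.0
tool_pos: [562.7, -123.4, 102.4]
tcp_rot: [0.667, 0.745, -0.0, -0.0]
wrist_force: [0.1, 0.4, -0.1]
gripper_width: 0.849
grasp_force: 0.0
```

drive_tool(
  series=[
    {"grip":1,"tx":0,"ty":0,"tz":1.0,"twist":0},
    {"grip":1,"tx":0,"ty":0,"tz":1.0,"twist":0},
    {"grip":1,"tx":0,"ty":0,"tz":1.0,"twist":0},
    {"grip":1,"tx":0,"ty":0,"tz":1.0,"twist":0},
    {"grip":1,"tx":0,"ty":0,"tz":0,"twist":0},
  ],
)

```text
time_s: 5.5
tool_pos: [561.3, -123.2, 60.4]
tcp_rot: [0.668, 0.745, -0.001, -0.002]
wrist_force: [0.1, -0.1, 0.4]
gripper_width: 0.997
grasp_force: 0.0
```

drive_tool(
  series=[
    {"grip":1,"tx":0,"ty":0,"tz":0.7,"twist":0},
    {"grip":1,"tx":0,"ty":0,"tz":0.7,"twist":0},
    {"grip":-1,"tx":0,"ty":0,"tz":0,"twist":0},
    {"grip":-1,"tx":0,"ty":0,"tz":0,"twist":0},
    {"grip":-1,"tx":0,"ty":0,"tz":0,"twist":0},
  ],
)

```text
time_s: 6.0
tool_pos: [563.1, -123.6, 48.8]
tcp_rot: [0.668, 0.745, 0.0, 0.0]
wrist_force: [-0.7, -0.1, 0.1]
gripper_width: 0.512
grasp_force: 0.0
```

drive_tool(
  series=[
    {"grip":-1,"tx":0,"ty":0,"tz":0,"twist":0},
    {"grip":-1,"tx":0,"ty":0,"tz":0,"twist":0},
    {"grip":-1,"tx":0,"ty":0,"tz":0,"twist":0},
    {"grip":-1,"tx":0,"ty":0,"tz":0,"twist":0},
    {"grip":-1,"tx":0,"ty":0,"tz":0,"twist":0},
  ],
)

```text
time_s: 6.5
tool_pos: [562.8, -123.6, 49.0]
tcp_rot: [0.667, 0.745, 0.0, 0.0]
wrist_force: [-2.3, 0.5, 5.9]
gripper_width: 0.436
grasp_force: 60.4
```

drive_tool(
  series=[
    {"grip":-1,"tx":-0.3,"ty":0,"tz":0,"twist":0},
    {"grip":-1,"tx":-0.3,"ty":0,"tz":0,"twist":0},
    {"grip":-1,"tx":-0.3,"ty":0,"tz":0,"twist":0},
    {"grip":-1,"tx":-0.3,"ty":0,"tz":0,"twist":0},
    {"grip":-1,"tx":0,"ty":0,"tz":0,"twist":0},
  ],
)

```text
time_s: 7.0
tool_pos: [563.8, -131.9, 48.9]
tcp_rot: [0.667, 0.745, 0.001, -0.002]
wrist_force: [-4.4, 7.1, 8.6]
gripper_width: 0.437
grasp_force: 60.8
```

drive_tool(
  series=[
    {"grip":-1,"tx":-0.1,"ty":0,"tz":0,"twist":0},
    {"grip":-1,"tx":-0.1,"ty":0,"tz":0,"twist":0},
    {"grip":-1,"tx":-0.1,"ty":0,"tz":0,"twist":0},
    {"grip":-1,"tx":0,"ty":0,"tz":0,"twist":0},
    {"grip":-1,"tx":0,"ty":0,"tz":0,"twist":0},
  ],
)

```text
time_s: 7.5
tool_pos: [564.1, -134.6, 48.9]
tcp_rot: [0.667, 0.745, 0.001, -0.002]
wrist_force: [-4.9, 6.8, 9.5]
gripper_width: 0.433
grasp_force: 60.8
```

drive_tool(
  series=[
    {"grip":-1,"tx":-0.15,"ty":0,"tz":0,"twist":0},
    {"grip":-1,"tx":-0.15,"ty":0,"tz":0,"twist":0},
    {"grip":-1,"tx":-0.1,"ty":0,"tz":0,"twist":0},
    {"grip":-1,"tx":0,"ty":0,"tz":0,"twist":0},
    {"grip":-1,"tx":0,"ty":0,"tz":0,"twist":0},
  ],
)

```text
time_s: 8.0
tool_pos: [564.5, -138.1, 48.9]
tcp_rot: [0.667, 0.745, 0.002, -0.003]
wrist_force: [-4.4, 7.8, 10.5]
gripper_width: 0.434
grasp_force: 60.8
```

drive_tool(
  series=[
    {"grip":-1,"tx":-0.1,"ty":0,"tz":0,"twist":0},
    {"grip":-1,"tx":-0.1,"ty":0,"tz":0,"twist":0},
    {"grip":-1,"tx":0,"ty":0,"tz":0,"twist":0},
    {"grip":-1,"tx":0,"ty":0,"tz":0,"twist":0},
    {"grip":-1,"tx":0,"ty":0,"tz":0,"twist":0},
  ],
)

```text
time_s: 8.5
tool_pos: [564.7, -139.7, 48.9]
tcp_rot: [0.667, 0.745, 0.002, -0.003]
wrist_force: [-5.2, 8.6, 9.3]
gripper_width: 0.432
grasp_force: 60.8
```

drive_tool(
  series=[
    {"grip":-1,"tx":0.2,"ty":0,"tz":0,"twist":0},
    {"grip":-1,"tx":0.2,"ty":0,"tz":0,"twist":0},
    {"grip":-1,"tx":0.2,"ty":0,"tz":0,"twist":0},
    {"grip":-1,"tx":0.2,"ty":0,"tz":0,"twist":0},
    {"grip":-1,"tx":0,"ty":0,"tz":0,"twist":0},
  ],
)

```text
time_s: 9.0
tool_pos: [564.3, -136.4, 49.0]
tcp_rot: [0.667, 0.745, 0.0, 0.0]
wrist_force: [-2.1, 0.8, 5.4]
gripper_width: 0.437
grasp_force: 60.4
```

The catch holds: the sleeve sits 12.9 mm back and the axial force is nearly zero. I'll release and rise.

drive_tool(
  series=[
    {"grip":1,"tx":0,"ty":0,"tz":0,"twist":0},
    {"grip":1,"tx":0,"ty":0,"tz":0,"twist":0},
    {"grip":1,"tx":0,"ty":0,"tz":0,"twist":0},
    {"grip":1,"tx":0,"ty":0,"tz":0,"twist":0},
    {"grip":1,"tx":0,"ty":0,"tz":0,"twist":0},
  ],
)

```text
time_s: 9.5
tool_pos: [564.2, -136.4, 48.3]
tcp_rot: [0.668, 0.745, -0.0, -0.0]
wrist_force: [0.7, 0.1, 0.2]
gripper_width: 0.999
grasp_force: 0.0
```

drive_tool(
  series=[
    {"grip":1,"tx":0,"ty":0,"tz":0,"twist":0},
    {"grip":1,"tx":0,"ty":0,"tz":-2,"twist":0},
    {"grip":1,"tx":0,"ty":0,"tz":-3.5,"twist":0},
    {"grip":1,"tx":0,"ty":0,"tz":-4,"twist":0},
    {"grip":1,"tx":0,"ty":0,"tz":-3.5,"twist":0},
  ],
)

```text
time_s: 10.0
tool_pos: [564.3, -136.6, 180.2]
tcp_rot: [0.668, 0.745, 0.0, 0.0]
wrist_force: [0.0, -0.1, -0.2]
gripper_width: 1.002
grasp_force: 0.0
```

```bash
python3 -c "
from h import *
plan(590,265,185,72.4,46)"
```

```text
at [ 564.3 -136.6  180.2] ang 96.24 tilt [ 6.e-04 -1.e-04 -1.e+00] n 9 F [ 0.  -0.1 -0.2] t 10.0
0 tx 4.41 ty 0.77 tz -0.05 twist 2.65
1 tx 4.44 ty 0.56 tz -0.05 twist 2.65
2 tx 4.46 ty 0.36 tz -0.05 twist 2.65
3 tx 4.47 ty 0.15 tz -0.05 twist 2.65
4 tx 4.47 ty -0.05 tz -0.05 twist 2.65
5 tx 4.46 ty -0.26 tz -0.05 twist 2.65
6 tx 4.45 ty -0.47 tz -0.05 twist 2.65
7 tx 4.42 ty -0.67 tz -0.05 twist 2.65
8 tx 4.39 ty -0.88 tz -0.05 twist 2.65
```

```bash
python3 -c "
from h import *
plan(595,139,185,72.4,40)"
```

```text
at [ 564.3 -136.6  180.2] ang 96.24 tilt [ 6.e-04 -1.e-04 -1.e+00] n 7 F [ 0.  -0.1 -0.2] t 10.0
0 tx 3.87 ty 0.86 tz -0.07 twist 3.41
1 tx 3.91 ty 0.63 tz -0.07 twist 3.41
2 tx 3.94 ty 0.40 tz -0.07 twist 3.41
3 tx 3.96 ty 0.16 tz -0.07 twist 3.41
4 tx 3.96 ty -0.07 tz -0.07 twist 3.41
5 tx 3.95 ty -0.31 tz -0.07 twist 3.41
6 tx 3.92 ty -0.54 tz -0.07 twist 3.41
```

drive_tool(
  series=[
    {"grip":1,"tx":3.85,"ty":0.85,"tz":0,"twist":3.4},
    {"grip":1,"tx":3.9,"ty":0.65,"tz":0,"twist":3.4},
    {"grip":1,"tx":3.95,"ty":0.4,"tz":0,"twist":3.4},
    {"grip":1,"tx":3.95,"ty":0.15,"tz":0,"twist":3.4},
    {"grip":1,"tx":3.95,"ty":-0.05,"tz":0,"twist":3.4},
  ],
)

```text
time_s: 10.5
tool_pos: [586.1, 61.6, 178.6]
tcp_rot: [0.771, 0.637, 0.0, -0.0]
wrist_force: [-0.7, 0.2, 0.3]
gripper_width: 1.0
grasp_force: 0.0
```

drive_tool(
  series=[
    {"grip":1,"tx":3.95,"ty":-0.3,"tz":0,"twist":3.4},
    {"grip":1,"tx":3.9,"ty":-0.55,"tz":0,"twist":3.4},
    {"grip":1,"tx":0,"ty":0,"tz":0,"twist":0},
    {"grip":1,"tx":0,"ty":0,"tz":0,"twist":0},
    {"grip":1,"tx":0,"ty":0,"tz":0,"twist":0},
  ],
)

```text
time_s: 11.0
tool_pos: [594.7, 137.0, 178.5]
tcp_rot: [0.807, 0.59, -0.0, 0.0]
wrist_force: [0.4, 0.2, 0.3]
gripper_width: 1.001
grasp_force: 0.0
```

Run:
```python
from h import *; import pickle
st=sense(); s=snapshot("wrist"); pickle.dump((st,s),open("g1.pkl","wb")); print(st["tool_pos"],st["tcp_rot"],st["time_s"])
```

```text
[594.72940856 137.03370961 178.50953365] [ 8.07138875e-01  5.90361506e-01 -2.41557786e-04  2.65763403e-04] 11.0
```

drive_tool(
  series=[
    {"grip":1,"tx":0,"ty":-4,"tz":0,"twist":0},
    {"grip":1,"tx":0,"ty":-4,"tz":0,"twist":0},
    {"grip":1,"tx":0,"ty":-4,"tz":0,"twist":0},
    {"grip":1,"tx":0,"ty":-4,"tz":0,"twist":0},
    {"grip":1,"tx":0,"ty":0,"tz":0,"twist":0},
  ],
)

```text
time_s: 11.55
tool_pos: [437.5, 187.2, 178.1]
tcp_rot: [0.806, 0.592, -0.001, -0.002]
wrist_force: [0.6, 0.1, 0.7]
gripper_width: 0.999
grasp_force: 0.0
```

Run:
```python
from h import *; import pickle
st=sense(); s=snapshot("wrist"); pickle.dump((st,s),open("g2.pkl","wb")); print(st["tool_pos"],st["tcp_rot"])
a=pickle.load(open("g1.pkl","rb"))[1]["image"]; b=s["image"]
v=np.hstack([a,b]); save("g12",cv2.resize(v,(800,250),interpolation=cv2.INTER_AREA))
def blobs(im,lo,hi):
    h=cv2.cvtColor(im,cv2.COLOR_RGB2HSV); m=cv2.inRange(h,lo,hi)
    N,L,S,Cn=cv2.connectedComponentsWithStats(m)
    for i in range(1,N):
        if S[i,4]>60:
            p=np.argwhere(L==i)[:,::-1]; r=cv2.boxPoints(cv2.minAreaRect(p.astype(np.float32)))
            print("  ",S[i],Cn[i].round(1),r.round(0).tolist())
for im in(a,b):
    for nm,lo,hi in(("brass",(10,90,60),(22,255,255)),("yellow",(24,120,80),(34,255,255)),("white",(0,0,130),(180,50,255))): print(nm); blobs(im,lo,hi)
```

```text
[437.48725623 187.24867745 178.06568966] [ 0.80568692  0.59233673 -0.00119623 -0.00208684]
brass
   [ 80  55  39  43 394] [100.7  78.6] [[72.0, 86.0], [107.0, 52.0], [121.0, 66.0], [87.0, 101.0]]
   [215  92  28  10 130] [229.   96.3] [[215.0, 101.0], [215.0, 92.0], [242.0, 92.0], [242.0, 101.0]]
   [230 173  17  44 237] [241.1 195.2] [[230.0, 173.0], [246.0, 173.0], [246.0, 216.0], [230.0, 216.0]]
yellow
   [ 96  55  16  20 198] [102.2  63.7] [[90.0, 67.0], [104.0, 53.0], [113.0, 62.0], [99.0, 76.0]]
   [ 71  68  36  31 369] [84.3 82.5] [[70.0, 86.0], [91.0, 66.0], [107.0, 82.0], [86.0, 102.0]]
   [243  99  18  13 177] [251.9 104.8] [[243.0, 99.0], [260.0, 99.0], [260.0, 111.0], [243.0, 111.0]]
   [206 100   9  12  73] [209.1 105.3] [[206.0, 111.0], [206.0, 100.0], [214.0, 100.0], [214.0, 111.0]]
   [ 25 133  17  14  72] [ 31.1 139.5] [[22.0, 137.0], [27.0, 132.0], [41.0, 145.0], [37.0, 150.0]]
   [249 153  15  17 199] [255.9 160.8] [[249.0, 153.0], [263.0, 153.0], [263.0, 169.0], [249.0, 169.0]]
   [227 174  13  31 320] [233.6 187. ] [[227.0, 174.0], [239.0, 174.0], [239.0, 204.0],
[... 1829 characters left out ...]
] [415.5  74.6] [[390.0, 62.0], [439.0, 57.0], [443.0, 89.0], [393.0, 94.0]]
   [ 394  103   33   71 1977] [409.2 137. ] [[394.0, 173.0], [395.0, 102.0], [426.0, 103.0], [425.0, 174.0]]
   [182 268  33  42 371] [199.2 287.7] [[181.0, 309.0], [209.0, 265.0], [216.0, 269.0], [189.0, 313.0]]
   [422 268  33  46 436] [438.4 290. ] [[421.0, 269.0], [429.0, 264.0], [455.0, 309.0], [447.0, 314.0]]
   [447 312  16  14 116] [453.7 319.2] [[444.0, 321.0], [457.0, 311.0], [462.0, 318.0], [449.0, 328.0]]
   [177 317  14  10  96] [184.4 320.8] [[177.0, 317.0], [190.0, 317.0], [190.0, 326.0], [177.0, 326.0]]
   [  0 378  39  12 313] [ 18.  382.9] [[-0.0, 387.0], [0.0, 377.0], [39.0, 379.0], [38.0, 389.0]]
```

View pics/g12.png

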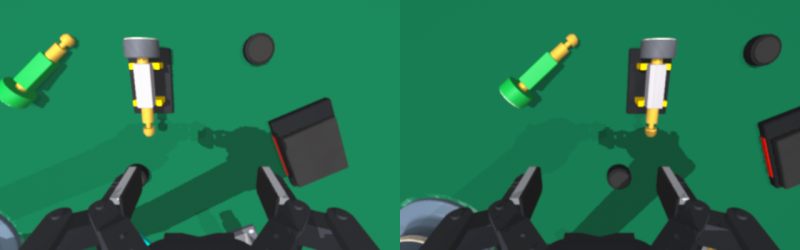

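The pictures show the steel gauge with its dial at the top (g1 (222,75)), the bar at (229,137) and the nose at (235,215). In g2 the bar is at (410,137). The nose points along tool −x, as needed. A green look-alike is at the left.

Run:
```python
from h import *; import pickle
(s1,w1),(s2,w2)=[pickle.load(open(f"g{i}.pkl","rb")) for i in(1,2)]
A=cam(w1,s1);B=cam(w2,s2)
for n,a,b in(("bar",(229,136.6),(409.2,137)),("nose",(236,216),(401.5,216)),("groovebr",(240.5,195),(402.5,196)),("dial",(218.3,74.5),(415.5,74.6)),("prongR",(251.9,104.8),(429.8,106.1)),("prongL",(209.1,105.3),(387.1,106))):
    X,e=tri(ray(A,a),ray(B,b)); print(n,X.round(1),np.round(e,1))
# top face edges
def edge(im,x0,x1,y0,y1,side):
    h=cv2.cvtColor(im,cv2.COLOR_RGB2HSV); m=cv2.inRange(h,(0,0,120),(180,60,255)); o=[]
    for y in range(y0,y1,4):
        xs=np.flatnonzero(m[y,x0:x1])+x0
        o.append((xs[0]-.5 if side<0 else xs[-1]+.5,y))
    return o
l=[onz(A,p,62)[:2] for p in edge(w1["image"],205,252,112,160,-1)]; r=[onz(B,p,62)[:2] for p in edge(w2["image"],385,435,112,160,1)]
l,r=np.array(l),np.array(r)
fit=lambda q:(lambda v:(v[:2],v[2:]))(cv2.fitLine(q.astype(np.float32),cv2.DIST_HUBER,0,.01,.01).ravel())
for q in(l,r):
    d,c=fit(q); d=d*np.sign(d[1]); print("edge",c.round(1),"ang",np.degrees(np.arctan2(d[1],d[0])).round(2))
d1,c1=fit(l);d2,c2=fit(r); n=np.array([-d1[1],d1[0]]); print("width",abs(n@(c2-c1)).round(1))
for i in(0,-1): print(l[i].round(1),r[i].round(1),((l[i]+r[i])/2).round(1))
print("axis mid",((c1+c2)/2).round(1))
# bar ends in rows, on z=62, at centre
for C,x,ys in((A,227,(100.5,173)),(B,411,(102,173.5))): print([onz(C,(x,y),62).round(1) for y in ys])
```

```text
bar [529.9 205.1  58. ] [0.2 0.2]
nose [506.  130.5  58. ] [0.5 0.5]
groovebr [513.9 146.   44.3] [0. 0.]
dial [544.  256.2  66.5] [0.3 0.3]
prongR [557.4 224.8  44.1] [0.2 0.2]
prongL [519.3 236.7  44.5] [0. 0.]
edge [519.9 212.4] ang 73.39
edge [542.7 204.9] ang 72.13
width 24.0
[524.6 229.8] [548.3 223.1] [536.5 226.5]
[513.9 191.9] [536.3 185.7] [525.1 188.8]
axis mid [531.3 208.7]
[array([541.6, 234.6,  62. ]), array([516. , 174.2,  62. ])]
[array([537. , 235.5,  62. ]), array([523.5, 172.3,  62. ])]
```

```bash
python3 -c "
from h import *
plan(529.8,204,150,72.7,46)"
```

```text
at [440.5 186.6 178.7] ang 72.54 tilt [-9.0e-04  1.7e-03 -1.0e+00] n 3 F [-0.2 -0.4 -0.4] t 11.6
0 tx 1.45 ty 2.67 tz 0.96 twist -0.05
1 tx 1.44 ty 2.67 tz 0.96 twist -0.05
2 tx 1.44 ty 2.67 tz 0.96 twist -0.05
```

drive_tool(
  series=[
    {"grip":1,"tx":1.45,"ty":2.65,"tz":0,"twist":-0.2},
    {"grip":1,"tx":1.45,"ty":2.7,"tz":0,"twist":0},
    {"grip":1,"tx":1.4,"ty":2.65,"tz":2,"twist":0},
    {"grip":1,"tx":0,"ty":0,"tz":3,"twist":0},
    {"grip":1,"tx":0,"ty":0,"tz":0,"twist":0},
  ],
)

```text
time_s: 12.1
tool_pos: [530.6, 201.0, 125.1]
tcp_rot: [0.807, 0.591, -0.004, 0.0]
wrist_force: [-1.1, -0.4, -0.2]
gripper_width: 0.999
grasp_force: 0.0
```

```bash
python3 -c "
from h import *
plan(529.8,204,50,72.7,46)"
```

```text
at [530.6 201.  125.1] ang 72.46 tilt [-0.0056 -0.0048 -1.    ] n 2 F [-1.1 -0.4 -0.2] t 12.1
0 tx 0.13 ty -0.08 tz 3.75 twist -0.12
1 tx 0.13 ty -0.08 tz 3.75 twist -0.12
```

drive_tool(
  series=[
    {"grip":1,"tx":0.1,"ty":0,"tz":2.5,"twist":-0.1},
    {"grip":1,"tx":0,"ty":0,"tz":3,"twist":0},
    {"grip":1,"tx":0,"ty":0,"tz":1.5,"twist":0},
    {"grip":1,"tx":0,"ty":0,"tz":0,"twist":0},
    {"grip":1,"tx":0,"ty":0,"tz":0,"twist":0},
  ],
)

```text
time_s: 12.6
tool_pos: [532.8, 204.6, 59.7]
tcp_rot: [0.805, 0.593, 0.001, 0.0]
wrist_force: [0.3, -0.4, 0.2]
gripper_width: 0.999
grasp_force: 0.0
```

```bash
python3 -c "
from h import *
plan(529.8,204,-10,72.7,46)"
```

```text
at [532.8 204.6  59.7] ang 72.71 tilt [ 1.5e-03  6.0e-04 -1.0e+00] n 2 F [ 0.3 -0.4  0.2] t 12.6
0 tx -0.07 ty -0.13 tz 3.48 twist 0.00
1 tx -0.07 ty -0.13 tz 3.48 twist 0.00
```

drive_tool(
  series=[
    {"grip":1,"tx":-0.15,"ty":-0.25,"tz":1.5,"twist":0},
    {"grip":1,"tx":0,"ty":0,"tz":2,"twist":0},
    {"grip":1,"tx":0,"ty":0,"tz":2,"twist":0},
    {"grip":1,"tx":0,"ty":0,"tz":1.5,"twist":0},
    {"grip":1,"tx":0,"ty":0,"tz":0,"twist":0},
  ],
)

```text
time_s: 13.1
tool_pos: [528.4, 204.0, -12.1]
tcp_rot: [0.805, 0.593, -0.001, -0.0]
wrist_force: [-0.8, -0.7, 0.2]
gripper_width: 1.0
grasp_force: 0.0
```

drive_tool(
  series=[
    {"grip":0,"tx":0,"ty":0,"tz":0,"twist":0},
    {"grip":-0.3,"tx":0,"ty":0,"tz":0,"twist":0},
    {"grip":-0.4,"tx":0,"ty":0,"tz":0,"twist":0},
    {"grip":-0.4,"tx":0,"ty":0,"tz":0,"twist":0},
    {"grip":-0.4,"tx":0,"ty":0,"tz":0,"twist":0},
  ],
)

```text
time_s: 13.6
tool_pos: [529.4, 204.3, -11.0]
tcp_rot: [0.805, 0.593, 0.001, 0.0]
wrist_force: [0.8, -0.9, 0.3]
gripper_width: 0.295
grasp_force: 0.3
```

drive_tool(
  series=[
    {"grip":-1,"tx":0,"ty":0,"tz":0,"twist":0},
    {"grip":-1,"tx":0,"ty":0,"tz":0,"twist":0},
    {"grip":-1,"tx":0,"ty":0,"tz":0,"twist":0},
    {"grip":-1,"tx":0,"ty":0,"tz":0,"twist":0},
    {"grip":-1,"tx":0,"ty":0,"tz":0,"twist":0},
  ],
)

```text
time_s: 14.1
tool_pos: [529.6, 204.3, -10.9]
tcp_rot: [0.805, 0.593, 0.001, 0.0]
wrist_force: [1.0, -0.2, 6.6]
gripper_width: 0.274
grasp_force: 59.2
```

drive_tool(
  series=[
    {"grip":-1,"tx":0,"ty":0,"tz":-0.5,"twist":0},
    {"grip":-1,"tx":0,"ty":0,"tz":-1,"twist":0},
    {"grip":-1,"tx":0,"ty":0,"tz":-1.5,"twist":0},
    {"grip":-1,"tx":0,"ty":0,"tz":-1.5,"twist":0},
    {"grip":-1,"tx":0,"ty":0,"tz":-1.5,"twist":0},
  ],
)

```text
time_s: 14.6
tool_pos: [528.9, 204.3, 50.1]
tcp_rot: [0.805, 0.593, 0.0, -0.0]
wrist_force: [0.2, 0.7, -2.9]
gripper_width: 0.276
grasp_force: 59.2
```

```bash
python3 -c "
from h import *
plan(545,36,49,96.4,30)"
```

```text
at [528.9 204.3  50.1] ang 72.76 tilt [ 4.e-04  5.e-04 -1.e+00] n 6 F [ 0.2  0.7 -2.9] t 14.6
0 tx -2.60 ty 1.09 tz 0.02 twist -3.94
1 tx -2.67 ty 0.91 tz 0.02 twist -3.94
2 tx -2.72 ty 0.72 tz 0.02 twist -3.94
3 tx -2.77 ty 0.53 tz 0.02 twist -3.94
4 tx -2.80 ty 0.34 tz 0.02 twist -3.94
5 tx -2.81 ty 0.15 tz 0.02 twist -3.94
```

drive_tool(
  series=[
    {"grip":-1,"tx":-2.6,"ty":1.1,"tz":0,"twist":-3.9},
    {"grip":-1,"tx":-2.65,"ty":0.9,"tz":0,"twist":-3.9},
    {"grip":-1,"tx":-2.7,"ty":0.7,"tz":0,"twist":-3.9},
    {"grip":-1,"tx":-2.75,"ty":0.55,"tz":0,"twist":-3.9},
    {"grip":-1,"tx":-2.8,"ty":0.35,"tz":0,"twist":-3.9},
  ],
)

```text
time_s: 15.1
tool_pos: [542.6, 63.5, 49.7]
tcp_rot: [0.692, 0.722, 0.001, 0.0]
wrist_force: [0.4, 0.4, -2.1]
gripper_width: 0.273
grasp_force: 59.2
```

drive_tool(
  series=[
    {"grip":-1,"tx":-2.8,"ty":0.15,"tz":0,"twist":-4.1},
    {"grip":-1,"tx":0,"ty":0,"tz":0,"twist":0},
    {"grip":-1,"tx":0,"ty":0,"tz":0,"twist":0},
    {"grip":-1,"tx":0,"ty":0,"tz":0,"twist":0},
    {"grip":-1,"tx":0,"ty":0,"tz":0,"twist":0},
  ],
)

```text
time_s: 15.6
tool_pos: [544.9, 38.1, 48.7]
tcp_rot: [0.666, 0.746, 0.0, -0.0]
wrist_force: [-0.1, 0.2, -2.4]
gripper_width: 0.277
grasp_force: 59.2
```

Run:
```python
from h import *; import pickle
plan(545.4,30,49,96.4,46)
st=sense(); w=snapshot("wrist"); s=snapshot("side"); t=snapshot("top"); pickle.dump((st,w,s,t),open("p1.pkl","wb"))
W=np.zeros((580,800,3),np.uint8)
W[:330,:400]=cv2.resize(s["image"][210:330,330:476],(400,330),interpolation=cv2.INTER_CUBIC)
W[:330,400:]=cv2.resize(w["image"][150:400,170:470],(400,330),interpolation=cv2.INTER_CUBIC)
W[330:580,:500]=cv2.resize(t["image"][160:230,390:530],(500,250),interpolation=cv2.INTER_CUBIC)
save("pre",W)
ax=lambda u:[558+.112*u,-80.4-.994*u,110]
M=Ro.from_quat(st["tcp_rot"]).as_matrix(); p=np.array(st["tool_pos"]); c=p.copy(); c[2]=p[2]+61
nose=c-80*M[:,0]; print("nose",nose.round(1))
for n,C in(("side",cam(s)),("top",cam(t)),("wrist",cam(w,st))): print(n,"nose",proj(C,nose).round(1),"mouth",proj(C,ax(0)).round(1),"flange",proj(C,ax(58+12.5)).round(1))
```

```text
at [544.9  38.1  48.7] ang 96.48 tilt [ 1.e-04  7.e-04 -1.e+00] n 1 F [-0.1  0.2 -2.4] t 15.6
0 tx -0.81 ty -0.04 tz -0.03 twist 0.08
nose [553.9 -41.4 109.6]
side nose [379.2 260.7] mouth [394.2 274.2] flange [425.  302.1]
top nose [424.5 195.9] mouth [441.8 194.4] flange [472.7 191.4]
wrist nose [317.9 428.2] mouth [317.3 479.4] flange [317.4 554. ]
```

View pics/pre.png

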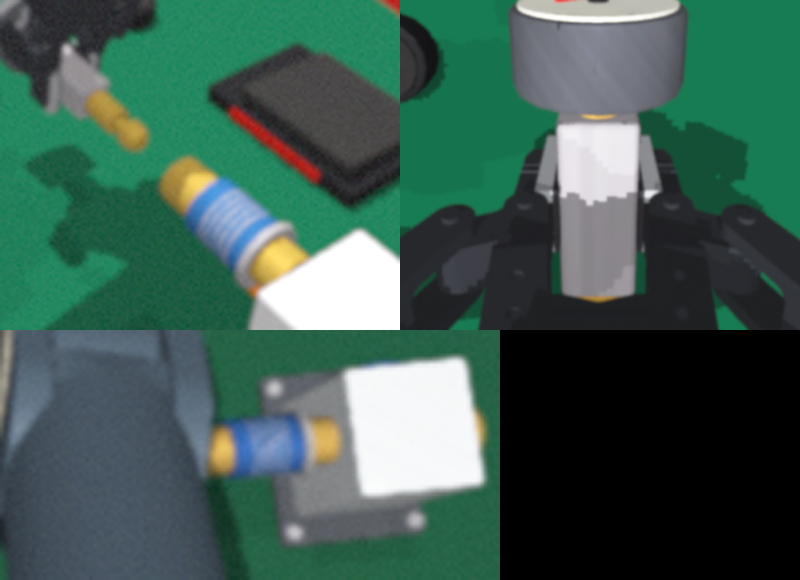

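The side view shows the nose at about (380,261), in line with the tube mouth at about (394,276), and the flange at (428,303), so the sleeve is still held back. Predicted and seen pixels agree within 2 px. I'll approach slowly.

drive_tool(
  series=[
    {"grip":-1,"tx":-0.6,"ty":0,"tz":-0.04,"twist":0},
    {"grip":-1,"tx":-0.6,"ty":0,"tz":0,"twist":0},
    {"grip":-1,"tx":-0.6,"ty":0,"tz":0,"twist":0},
    {"grip":-1,"tx":-0.6,"ty":0,"tz":0,"twist":0},
    {"grip":-1,"tx":-0.6,"ty":0,"tz":0,"twist":0},
  ],
)

```text
time_s: 16.25
tool_pos: [548.3, 5.8, 48.9]
tcp_rot: [0.667, 0.745, -0.0, 0.0]
wrist_force: [-0.1, -0.7, -2.6]
gripper_width: 0.275
grasp_force: 59.2
```

drive_tool(
  series=[
    {"grip":-1,"tx":0,"ty":0,"tz":0,"twist":0},
    {"grip":-1,"tx":-0.3,"ty":0,"tz":0,"twist":0},
    {"grip":-1,"tx":-0.3,"ty":0,"tz":0,"twist":0},
    {"grip":-1,"tx":-0.3,"ty":0,"tz":0,"twist":0},
    {"grip":-1,"tx":-0.3,"ty":0,"tz":0,"twist":0},
  ],
)

```text
time_s: 16.75
tool_pos: [549.6, -5.3, 48.9]
tcp_rot: [0.667, 0.745, 0.0, -0.0]
wrist_force: [0.0, 0.1, -1.6]
gripper_width: 0.275
grasp_force: 59.2
```

drive_tool(
  series=[
    {"grip":-1,"tx":-0.25,"ty":0,"tz":0,"twist":0},
    {"grip":-1,"tx":-0.25,"ty":0,"tz":0,"twist":0},
    {"grip":-1,"tx":-0.25,"ty":0,"tz":0,"twist":0},
    {"grip":-1,"tx":-0.25,"ty":0,"tz":0,"twist":0},
    {"grip":-1,"tx":0,"ty":0,"tz":0,"twist":0},
  ],
)

```text
time_s: 17.25
tool_pos: [550.7, -15.7, 48.9]
tcp_rot: [0.667, 0.745, -0.0, 0.0]
wrist_force: [-0.9, 0.3, -2.2]
gripper_width: 0.274
grasp_force: 59.2
```

```bash
python3 -c "
from h import *
s=sense();print(np.round(s['wrist_force'],1),np.round(s['ft_torque'],2),s['tool_pos'])"
```

```text
[-0.9  0.3 -2.2] [ 0.02  0.01 -0.01] [550.6898801  -15.70469887  48.90394479]
```

drive_tool(
  series=[
    {"grip":-1,"tx":-0.25,"ty":0,"tz":0,"twist":0},
    {"grip":-1,"tx":-0.25,"ty":0,"tz":0,"twist":0},
    {"grip":-1,"tx":-0.25,"ty":0,"tz":0,"twist":0},
    {"grip":-1,"tx":-0.25,"ty":0,"tz":0,"twist":0},
    {"grip":-1,"tx":0,"ty":0,"tz":0,"twist":0},
  ],
)

```text
time_s: 17.75
tool_pos: [551.8, -25.7, 48.9]
tcp_rot: [0.667, 0.745, -0.0, 0.0]
wrist_force: [-0.9, -0.2, -2.5]
gripper_width: 0.27
grasp_force: 59.2
```

drive_tool(
  series=[
    {"grip":-1,"tx":-0.2,"ty":0,"tz":0,"twist":0},
    {"grip":-1,"tx":-0.2,"ty":0,"tz":0,"twist":0},
    {"grip":-1,"tx":-0.2,"ty":0,"tz":0,"twist":0},
    {"grip":-1,"tx":-0.2,"ty":0,"tz":0,"twist":0},
    {"grip":-1,"tx":0,"ty":0,"tz":0,"twist":0},
  ],
)

```text
time_s: 18.25
tool_pos: [552.6, -32.9, 48.9]
tcp_rot: [0.667, 0.745, 0.0, -0.0]
wrist_force: [-0.1, 0.1, -2.8]
gripper_width: 0.279
grasp_force: 59.2
```

drive_tool(
  series=[
    {"grip":-1,"tx":-0.12,"ty":0,"tz":0,"twist":0},
    {"grip":-1,"tx":-0.12,"ty":0,"tz":0,"twist":0},
    {"grip":-1,"tx":-0.12,"ty":0,"tz":0,"twist":0},
    {"grip":-1,"tx":-0.12,"ty":0,"tz":0,"twist":0},
    {"grip":-1,"tx":-0.12,"ty":0,"tz":0,"twist":0},
  ],
)

```text
time_s: 18.75
tool_pos: [553.0, -36.7, 48.8]
tcp_rot: [0.666, 0.746, 0.001, -0.001]
wrist_force: [-1.1, 7.6, -0.0]
gripper_width: 0.271
grasp_force: 59.5
```

drive_tool(
  series=[
    {"grip":-1,"tx":-0.1,"ty":0,"tz":0,"twist":0},
    {"grip":-1,"tx":-0.1,"ty":0,"tz":0,"twist":0},
    {"grip":-1,"tx":-0.1,"ty":0,"tz":0,"twist":0},
    {"grip":-1,"tx":0,"ty":0,"tz":0,"twist":0},
    {"grip":-1,"tx":0,"ty":0,"tz":0,"twist":0},
  ],
)

```text
time_s: 19.25
tool_pos: [553.2, -38.8, 48.8]
tcp_rot: [0.666, 0.746, 0.001, -0.002]
wrist_force: [-2.3, 7.4, -0.1]
gripper_width: 0.27
grasp_force: 59.6
```

drive_tool(
  series=[
    {"grip":-1,"tx":-0.1,"ty":0,"tz":0,"twist":0},
    {"grip":-1,"tx":-0.1,"ty":0,"tz":0,"twist":0},
    {"grip":-1,"tx":0,"ty":0,"tz":0,"twist":0},
    {"grip":-1,"tx":0,"ty":0,"tz":0,"twist":0},
    {"grip":-1,"tx":0,"ty":0,"tz":0,"twist":0},
  ],
)

```text
time_s: 19.75
tool_pos: [553.5, -41.4, 48.8]
tcp_rot: [0.666, 0.746, 0.001, -0.001]
wrist_force: [-1.1, 7.6, -0.8]
gripper_width: 0.271
grasp_force: 59.4
```

drive_tool(
  series=[
    {"grip":-1,"tx":-0.1,"ty":0,"tz":0,"twist":0},
    {"grip":-1,"tx":-0.1,"ty":0,"tz":0,"twist":0},
    {"grip":-1,"tx":0,"ty":0,"tz":0,"twist":0},
    {"grip":-1,"tx":0,"ty":0,"tz":0,"twist":0},
    {"grip":-1,"tx":0,"ty":0,"tz":0,"twist":0},
  ],
)

```text
time_s: 20.25
tool_pos: [553.7, -43.0, 48.7]
tcp_rot: [0.666, 0.746, 0.001, -0.002]
wrist_force: [-1.2, 7.7, -1.0]
gripper_width: 0.268
grasp_force: 59.4
```

```bash
cat >> h.py <<'E'
def sleeve(n="side"):
    im=snapshot(n)["image"]; h=cv2.cvtColor(im,cv2.COLOR_RGB2HSV); roi=(slice(255,330),slice(380,450)) if n=="side" else (slice(175,212),slice(436,492))
    for nm,lo,hi in(("blue",(100,70,60),(125,255,255)),("brass",(10,90,60),(26,255,255))):
        m=cv2.inRange(h,lo,hi)[roi]; N,L,S,C=cv2.connectedComponentsWithStats(m)
        print(n,nm,[(S[i,4],(C[i]+[roi[1].start,roi[0].start]).round(1).tolist()) for i in range(1,N) if S[i,4]>30])
    return im
E
python3 - <<'E'
from h import *; import pickle
im=sleeve(); st=sense(); print(np.round(st["wrist_force"],1),np.round(st["ft_torque"],2),st["tool_pos"])
_,w,s,t=pickle.load(open("p1.pkl","rb"))
import h; h.snapshot=lambda n:s; h.sleeve()
a=cv2.resize(im[220:330,350:460],(600,600),interpolation=cv2.INTER_CUBIC); save("ins",a)
E
```

```text
side blue [(np.int32(519), [406.6, 284.6])]
side brass [(np.int32(85), [394.1, 273.4]), (np.int32(402), [426.1, 303.1])]
[-1.8  7.5  0.5] [ 1.42  0.26 -0.01] [553.71870282 -42.97749935  48.76168059]
side blue [(np.int32(534), [412.2, 290.0])]
side brass [(np.int32(216), [396.8, 276.2]), (np.int32(230), [429.9, 304.8])]
```

The sleeve is already back at its original forward position, blue centroid (406.6,284.6). I need to check whether the gauge slipped in the grip or is locked.

Run:
```python
from h import *; import pickle
st0,w0,_,_=pickle.load(open("p1.pkl","rb")); w=snapshot("wrist"); 
a,b=[cv2.cvtColor(v["image"],cv2.COLOR_RGB2GRAY)[130:250,230:410].astype(np.float32) for v in(w0,w)]
a=a[:105,10:170]; print(cv2.phaseCorrelate(a,b[:105,10:170]))
for n,im in(("old",w0["image"]),("new",w["image"])):
    g=cv2.cvtColor(im,cv2.COLOR_RGB2GRAY)[:,310:330].mean(1); d=np.diff(g); print(n,[(int(i),int(d[i])) for i in np.argsort(-abs(d))[:14]])
s=cv2.imread("pics/ins.png"); v=cv2.cvtColor(w["image"][120:380,220:420],cv2.COLOR_RGB2BGR); v=cv2.resize(v,(200,260)); W=np.zeros((600,800,3),np.uint8);W[:,:600]=s;W[:260,600:]=v; cv2.imwrite("pics/ins2.png",W)
```

```text
((0.07390735519747693, -0.27578171480534763), 1.0176320049497816)
old [(166, -81), (167, -35), (151, 34), (150, 31), (377, -31), (144, -30), (145, -29), (161, 28), (140, 28), (236, 27), (162, 27), (141, 27), (165, -26), (243, 25)]
new [(166, -77), (165, -53), (150, 35), (144, -32), (151, 32), (161, 31), (236, 30), (145, -29), (140, 29), (377, -26), (141, 25), (239, -25), (242, 25), (243, 24)]
```

View pics/ins2.png

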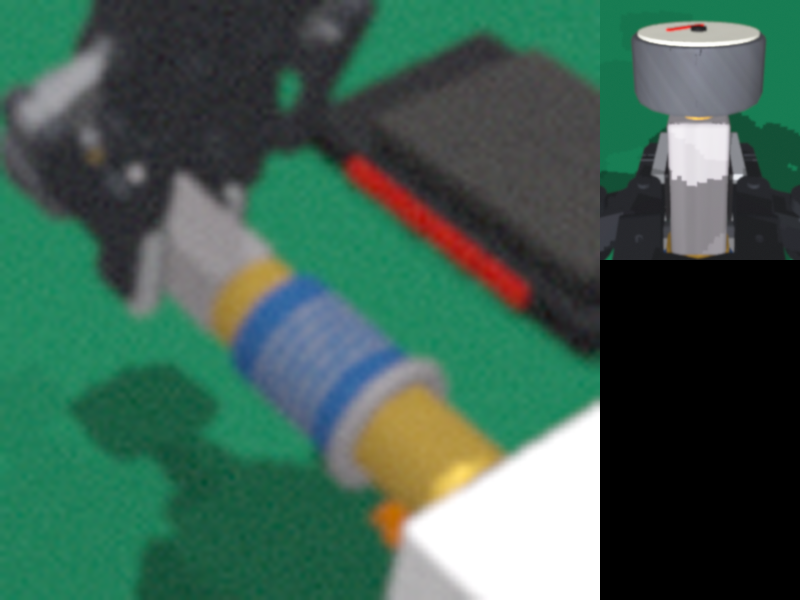

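There is no slip (0.3 px) and the sleeve is fully forward against the bar's nose end. I'll ease off and tug lightly to confirm the lock.

drive_tool(
  series=[
    {"grip":-1,"tx":0.1,"ty":0,"tz":0,"twist":0},
    {"grip":-1,"tx":0.1,"ty":0,"tz":0,"twist":0},
    {"grip":-1,"tx":0.1,"ty":0,"tz":0,"twist":0},
    {"grip":-1,"tx":0,"ty":0,"tz":0,"twist":0},
    {"grip":-1,"tx":0,"ty":0,"tz":0,"twist":0},
  ],
)

```text
time_s: 20.85
tool_pos: [553.5, -40.6, 48.8]
tcp_rot: [0.666, 0.746, 0.001, -0.001]
wrist_force: [-0.2, 7.0, -1.1]
gripper_width: 0.275
grasp_force: 59.4
```

drive_tool(
  series=[
    {"grip":-1,"tx":0.1,"ty":0,"tz":0,"twist":0},
    {"grip":-1,"tx":0.1,"ty":0,"tz":0,"twist":0},
    {"grip":-1,"tx":0.1,"ty":0,"tz":0,"twist":0},
    {"grip":-1,"tx":0,"ty":0,"tz":0,"twist":0},
    {"grip":-1,"tx":0,"ty":0,"tz":0,"twist":0},
  ],
)

```text
time_s: 21.35
tool_pos: [553.3, -38.9, 48.8]
tcp_rot: [0.667, 0.745, 0.0, -0.001]
wrist_force: [-0.3, 5.6, -1.4]
gripper_width: 0.275
grasp_force: 59.3
```

drive_tool(
  series=[
    {"grip":-1,"tx":0.1,"ty":0,"tz":0,"twist":0},
    {"grip":-1,"tx":0.1,"ty":0,"tz":0,"twist":0},
    {"grip":-1,"tx":0.1,"ty":0,"tz":0,"twist":0},
    {"grip":-1,"tx":0,"ty":0,"tz":0,"twist":0},
    {"grip":-1,"tx":0,"ty":0,"tz":0,"twist":0},
  ],
)

```text
time_s: 21.85
tool_pos: [553.4, -38.6, 48.9]
tcp_rot: [0.667, 0.745, -0.0, 0.001]
wrist_force: [1.7, -1.9, -4.6]
gripper_width: 0.273
grasp_force: 58.9
```

```bash
python3 -c "
from h import *
sleeve();sleeve('top')"
```

```text
side blue [(np.int32(524), [406.6, 284.7])]
side brass [(np.int32(100), [393.7, 272.9]), (np.int32(403), [426.1, 303.0])]
top blue [(np.int32(35), [442.5, 203.3])]
top brass []
```

It locked: on the tug the gauge stopped at y = −38.6 and the force reversed. Now I'll let go and rise.

drive_tool(
  series=[
    {"grip":-1,"tx":-0.1,"ty":0,"tz":0,"twist":0},
    {"grip":-1,"tx":0,"ty":0,"tz":0,"twist":0},
    {"grip":0,"tx":0,"ty":0,"tz":0,"twist":0},
    {"grip":1,"tx":0,"ty":0,"tz":0,"twist":0},
    {"grip":1,"tx":0,"ty":0,"tz":0,"twist":0},
  ],
)

```text
time_s: 22.45
tool_pos: [553.4, -37.3, 49.2]
tcp_rot: [0.667, 0.745, 0.0, -0.0]
wrist_force: [-0.4, 0.5, 0.1]
gripper_width: 0.776
grasp_force: 0.0
```

drive_tool(
  series=[
    {"grip":1,"tx":0,"ty":0,"tz":0,"twist":0},
    {"grip":1,"tx":0,"ty":0,"tz":0,"twist":0},
    {"grip":1,"tx":0,"ty":0,"tz":-1,"twist":0},
    {"grip":1,"tx":0,"ty":0,"tz":-2,"twist":0},
    {"grip":1,"tx":0,"ty":0,"tz":-3,"twist":0},
  ],
)

```text
time_s: 22.95
tool_pos: [552.0, -38.0, 108.9]
tcp_rot: [0.667, 0.745, -0.001, -0.001]
wrist_force: [-0.4, 0.3, -0.0]
gripper_width: 1.0
grasp_force: 0.0
```

drive_tool(
  series=[
    {"grip":1,"tx":0,"ty":0,"tz":-4,"twist":0},
    {"grip":1,"tx":0,"ty":0,"tz":-4,"twist":0},
    {"grip":1,"tx":3,"ty":0,"tz":-2,"twist":0},
    {"grip":1,"tx":4,"ty":0,"tz":0,"twist":0},
    {"grip":1,"tx":4,"ty":0,"tz":0,"twist":0},
  ],
)

```text
time_s: 23.45
tool_pos: [541.5, 72.0, 210.9]
tcp_rot: [0.668, 0.745, 0.002, 0.001]
wrist_force: [-0.1, 0.7, -0.2]
gripper_width: 0.994
grasp_force: 0.0
```

drive_tool(
  series=[
    {"grip":1,"tx":4,"ty":0,"tz":0,"twist":0},
    {"grip":1,"tx":4,"ty":0,"tz":0,"twist":0},
    {"grip":1,"tx":3,"ty":0,"tz":0,"twist":0},
    {"grip":1,"tx":0,"ty":0,"tz":0,"twist":0},
    {"grip":1,"tx":0,"ty":0,"tz":0,"twist":0},
  ],
)

```text
time_s: 23.95
tool_pos: [528.7, 180.9, 209.3]
tcp_rot: [0.666, 0.746, 0.0, 0.0]
wrist_force: [-0.1, -0.3, -0.5]
gripper_width: 1.004
grasp_force: 0.0
```

Run:
```python
from h import *
im=sleeve(); t=sleeve("top"); print(sense()["tool_pos"])
W=np.zeros((500,800,3),np.uint8); W[:,:400]=cv2.resize(im[150:350,320:480],(400,500),interpolation=cv2.INTER_CUBIC); W[:250,400:]=cv2.resize(t,(400,250)); save("end",W)
```

```text
side blue [(np.int32(526), [406.5, 284.4])]
side brass [(np.int32(112), [393.9, 272.7]), (np.int32(410), [426.4, 302.8])]
top blue [(np.int32(317), [459.0, 192.4])]
top brass [(np.int32(145), [478.0, 190.6]), (np.int32(105), [444.2, 193.9])]
[529.15028945 179.04326602 209.31908016]
```

View pics/end.png

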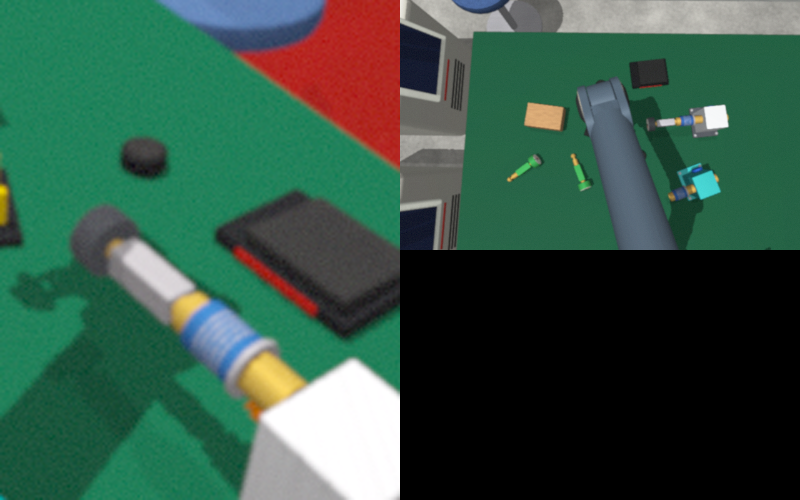

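The gauge hangs level in the coupler at about side (390,270). The sleeve is fully forward with its blue centroid at its original pixel, the bystanders are in place and the arm is clear.

```bash
python3 -c "
from plant import close_job
print(close_job())"
```

```text
the job is handed in; nothing more can be done
None
```

The gauge is plugged into the coolant inlet, locked by the forward sleeve and hanging free; peak force I read while pushing was about 8 N, nothing else on the bench was moved, and the job is handed in at about 24 s.

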